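Sweep black grommets through the counting gate

ROBOT

A 6-joint arm with a two-finger parallel gripper is mounted at the origin on the work surface. World frame = base frame: x ahead of the robot, y to its left, z up, the work surface at z = 0. Lengths are in m, angles in rad, forces in N, time in s.
With the tool pointing down it reaches from about 0.25 to 0.775 m from the base axis. Payload 4 kg.
Tool frame: the origin (TCP) lies on the centre line of the jaws, within the pads' length; the fingertips stand 17 mm ahead of it and the grasp point (between the pads) lies 2 mm behind it; z points along the fingers, y is the line along which they close (so a half turn about z gives the same grasp; the last joint's range is limited). The gripper opens to 94 mm and grips with 3 to 60 N. Pads are 16 mm wide; open, the fingers measure 119 mm over their backs; the gripper's body (75 mm by 177 mm) begins 78 mm behind the grasp point.
Start: joints at [-1.381, 0.087, 1.371, -0, 1.684, -0.103], TCP at [0.159, -0.527, 0.223] pointing down, gripper open.
Joint ranges: [-3.1, 3.1], [-0.76, 2.03], [0.27, 2.55], [-1.08, 4.22], [0.17, 2.65], [-2.57, 2.57]. Speed limits (rad/s): [2.79, 2.79, 3.14, 3.14, 3.14, 3.14].

INTERFACE

Orientations are given as [roll, pitch, yaw] about the fixed x, y, z axes, in that order (R = Rz(yaw) Ry(pitch) Rx(roll)).
In Python, from bench import robot gives the robot as it stands.
- The arm moves only by the tool servo_tool, never from a script. Its argument "plan" is a list of rows, each a list of 7 numbers: the shift along the tool's x, y, z normalised to -1 to 1, where 1 is 0.1 m, then the turn, a rotation vector about the tool's x, y, z normalised to -1 to 1, where 1 is pi/2 rad, then the finger opening in mm, from 0 to 94. In form: [[x, y, z, ax, ay, az, gripper], ...]. A call has 1 to 12 rows; each row is the pose to reach, as a shift and turn from the pose commanded when the call began, along the tool's axes at that moment; what a row does not reach only later rows make up. A row lasts 1/12 s, in which the tool goes at most 41.7 mm and 7.16 degrees, less where a joint would pass 70% of its speed; a pose out of reach is approached as far as the arm can. A call with a number of a shift or a turn outside -1 to 1 is refused whole. A call with a gripper value outside its range is refused whole. The fingers move at their own pace and stop on an object; the grip force is fixed at half the most. Time passes only in rows, so rows that repeat a pose let the fingers close. It gives the time, the measured TCP pose, the force, the opening and the grip force at its end, in the units of the state.
- robot.get_obs(): the state, without advancing time (a new reading comes with each control period).
- robot.snapshot(name): name is "side" or "top" or "wrist"; returns the picture (420x560x3 uint8, red, green, blue); there is no depth.
- robot.camera_params(name): a dict with "camera_matrix" (3x3 intrinsics, pixels), "distortion" ([k1, k2, p1, p2, k3] as OpenCV has them; the pictures are not rectified), "rvec" (rotation vector, rad) and "tvec" (3), from world to camera coordinates, as OpenCV has them; the wrist camera has in their place "tool_from_camera" (4x4, takes a point from camera to tool coordinates, whose origin is the TCP and whose axes are the flange's). Camera axes: x right, y down, z forward; pixel columns grow to the right and rows downward; lengths in m; the calibration is good to about 2 mm. A picture is of the moment at which its call begins: read the wrist's pose just before it. camera_params takes no time and is no camera call.
- robot.close_job(): hands the job in; it is judged then, once.
Trained networks look in the newest picture that a camera, given by its name, has taken for a name from the list of things; names that differ only in an ending like _2 or _b are one class to them, and where a whole thing is asked for, a point or a joint stands for the part that bears it (a point fixed in the world has none). Each returns a list of dicts, best first, with "conf" (0 to 1); they miss things now and then, are a little off and sometimes report something else, mostly with a low value. They report only what shows in the picture. A call takes as long as a camera call. They do not tell look-alikes from the thing itself.
- robot.find_in(thing, camera): "extent" ([centre column, centre row, width, height] in pixels, round what is visible of it).
The state is a dict: "time": time; "joint_positions": joint angles; "qvel": joint speeds; "joint_torque": joint torques, N m; "tool_pos": TCP position; "ee_rot": TCP orientation; "wrist_force": force on the tool from outside, world axes, zero at the start; "wrist_torque": the same for the moment, N m; "width": finger opening in m; "finger_force": force on a finger pad.
Only numpy, scipy, OpenCV 4.12 (cv2) and the standard library are available. Lean on these libraries where they do the work, as an engineer would, in place of code of your own. Each camera call takes 0.05 s, during which the arm holds its last target. There are 200 camera calls.

TASK

Sweep the three black grommets across the tray's deck with your fingertips, gently and one after another, through the narrow gate so that each drops into the green slot behind it. Only push them: do not pinch or lift them. Leave the orange grommet where it is on the deck, and leave the tape roll and the carton beside the tray alone.

Things in the scene. Friction and masses are not known exactly. Their poses are not given: they have to be found in the camera images.
- tray: the counting tray: a wooden block with a white deck, fixed to the bench, 305 mm along its x by 350 mm along its y. Origin at the underside, z up; it spans x -150 to +155 and y -175 to +175 mm. Its flat deck, 55 mm above the bench, runs from x -143 to +70 mm and y -168 to +168 mm, with 12 mm high rails at the back (-x) and the sides (+-y). Along the deck's +x edge stands an aluminium gate wall, x +70 to +78 mm, 14 mm high, broken only by the gate. Parts are swept along tray +x
- gate (a point): the middle of the gate, at deck height: a gap 44 mm wide (along tray y) between yellow posts, in the 8 mm thick gate wall. It is at tray (74, 0, 55) mm; its axes are the tray's
- slot (a point): the centre of the floor of the green slot right behind the gate: an open-topped pocket 64 mm along tray x (from +78, the back face of the gate wall, to +142 mm) and 100 mm along tray y, its floor 47 mm below the deck; its far wall rises 12 mm above the deck. A grommet tips in as soon as its centre is pushed well past the pocket's edge
- grommet_a: a black desk grommet: a flat round plastic disc, 32 mm in diameter, 10 mm thick, about 20 g. The three black ones are alike. Origin at the centre of its underside (lying on the deck at the start, z up); it slides freely on the deck
- grommet_b: a black desk grommet: a flat round plastic disc, 32 mm in diameter, 10 mm thick, about 20 g. The three black ones are alike. Origin at the centre of its underside (lying on the deck at the start, z up); it slides freely on the deck
- grommet_c: a black desk grommet: a flat round plastic disc, 32 mm in diameter, 10 mm thick, about 20 g. The three black ones are alike. Origin at the centre of its underside (lying on the deck at the start, z up); it slides freely on the deck
- sample: an orange grommet, the same size as the black ones, lying on the deck among them; it stays there. Origin at the centre of its underside
- tape_roll: a roll of blue tape lying flat on the bench beside the tray, 96 mm across, 24 mm high; origin at the centre of its underside
- carton: a small cardboard box on the bench beside the tray, 90 x 70 x 60 mm high; origin at the centre of its underside
Not all that is in view belongs to the job. Leave any pink or turquoise look-alike of the grommet_b alone.

How it is judged:
On the way, in this order (a step that is already met when the one before it is completed fails the run):
1. one black grommet is in the slot (((x of grommet_a in the frame of tray between 0.078 and 0.142 m and y of grommet_a in the frame of tray between -0.05 and 0.05 m and z of grommet_a in the frame of tray below 0.05 m) or (x of grommet_b in the frame of tray between 0.078 and 0.142 m and y of grommet_b in the frame of tray between -0.05 and 0.05 m and z of grommet_b in the frame of tray below 0.05 m) or (x of grommet_c in the frame of tray between 0.078 and 0.142 m and y of grommet_c in the frame of tray between -0.05 and 0.05 m and z of grommet_c in the frame of tray below 0.05 m))), for 0.2 s.
2. a second black grommet is in the slot ((((x of grommet_a in the frame of tray between 0.078 and 0.142 m and y of grommet_a in the frame of tray between -0.05 and 0.05 m and z of grommet_a in the frame of tray below 0.05 m) and (x of grommet_b in the frame of tray between 0.078 and 0.142 m and y of grommet_b in the frame of tray between -0.05 and 0.05 m and z of grommet_b in the frame of tray below 0.05 m)) or ((x of grommet_b in the frame of tray between 0.078 and 0.142 m and y of grommet_b in the frame of tray between -0.05 and 0.05 m and z of grommet_b in the frame of tray below 0.05 m) and (x of grommet_c in the frame of tray between 0.078 and 0.142 m and y of grommet_c in the frame of tray between -0.05 and 0.05 m and z of grommet_c in the frame of tray below 0.05 m)) or ((x of grommet_a in the frame of tray between 0.078 and 0.142 m and y of grommet_a in the frame of tray between -0.05 and 0.05 m and z of grommet_a in the frame of tray below 0.05 m) and (x of grommet_c in the frame of tray between 0.078 and 0.142 m and y of grommet_c in the frame of tray between -0.05 and 0.05 m and z of grommet_c in the frame of tray below 0.05 m)))), for 0.2 s.
3. the third black grommet is in the slot (x of grommet_a in the frame of tray between 0.078 and 0.142 m and y of grommet_a in the frame of tray between -0.05 and 0.05 m and z of each of grommet_a, grommet_b, grommet_c in the frame of tray below 0.05 m and x of grommet_b in the frame of tray between 0.078 and 0.142 m and y of grommet_b in the frame of tray between -0.05 and 0.05 m and x of grommet_c in the frame of tray between 0.078 and 0.142 m and y of grommet_c in the frame of tray between -0.05 and 0.05 m), for 0.2 s.
At the end, for the whole second after the job is handed in: All three black grommets rest in the green slot (inside its walls, their origins at least 5 mm below deck level, slower than 20 mm/s), having gone in one at a time; the orange one is still on the deck (all of step 3 and linear speed of each of grommet_a, grommet_b, grommet_c below 0.02 m/s and z of sample in the frame of tray above 0.05 m and x of sample in the frame of tray below 0.07 m); the robot touches nothing.
It fails at once if a grommet is lifted (more than 23 mm above the deck) (z of any of grommet_a, grommet_b, grommet_c, sample in the frame of tray above 0.078 m).
It fails at once if a grommet is pinched or jammed hard (fingers press it with more than 18 N) (contact force between the fingers and grommet_a above 18 N or contact force between the fingers and grommet_b above 18 N or contact force between the fingers and grommet_c above 18 N or contact force between the fingers and sample above 18 N).
It fails at once if the orange grommet is moved by more than 15 mm (distance of sample from where it was at the start of the episode above 0.015 m).
It fails at once if the tape roll or the carton is moved by more than 20 mm (distance of any of tape_roll, carton from where it was at the start of the episode above 0.02 m).
It also fails if it takes over 72 s, if anything falls off the work surface, if the arm or the gripper's body presses on something with over 40 N, if the wrist force passes 120 N, or if a joint passes its speed limit or range.

## Working session

There is one attempt and no reset: what is moved stays moved. The work goes in short steps, Python scripts to look and compute and a tool call to move; the robot and the scene stay as the last step left them, time stands still between calls to the robot, and variables do not carry over. Pictures are saved under pics/ and viewed, at most 10 in all, crops included, and the job is handed in when it is done.

Besides the shell and the picture viewer there is one more tool, called after ">>>" as name(argument=value, ...) on one line, values as JSON. servo_tool: Moves the arm, as the interface text tells. Scaled input: -1 to 1 covers 0.1 m each way for a shift and pi/2 rad each way for a turn. Its arguments: {"type":"object","properties":{"plan":{"type":"array","items":{"type":"array","items":{"type":"number"}}}},"required":["plan"]}

```bash
mkdir -p pics; python3 - <<'E'
from bench import robot
import cv2,numpy as np
for n in("top","side"):
    im=robot.snapshot(n); cv2.imwrite(f"pics/{n}0.png",im[:,:,::-1])
    p=robot.camera_params(n); print(n,{k:np.round(v,4).tolist() for k,v in p.items()})
o=robot.get_obs(); print(o)
print(robot.camera_params("wrist"))
E
```

```text
top {'camera_matrix': [[498.8749, 0.0, 278.5924], [0.0, 498.8749, 209.7275], [0.0, 0.0, 1.0]], 'distortion': [-0.0317, 0.0, 0.0, 0.0, 0.0], 'rvec': [2.1582, -2.1605, 0.0867], 'tvec': [0.0331, 0.5305, 1.0383]}
side {'camera_matrix': [[408.0835, 0.0, 279.5134], [0.0, 408.0835, 206.141], [0.0, 0.0, 1.0]], 'distortion': [0.0313, 0.0, 0.0, 0.0, 0.0], 'rvec': [0.7975, -2.5214, 1.2082], 'tvec': [0.4444, 0.2338, 0.656]}
{'time': 0.1, 'joint_positions': array([-1.38109686e+00,  8.79290437e-02,  1.37208041e+00,  1.09551225e-05,
        1.68359199e+00, -1.03100083e-01]), 'qvel': array([ 0.0007032 , -0.00023222, -0.00135092,  0.00108517, -0.0005753 ,
        0.00106474]), 'joint_torque': array([ 2.04790151e-03, -3.41252661e+01, -3.03300655e+01,  7.19840568e-02,
        3.04665836e-02, -1.02184199e-04]), 'tool_pos': array([ 0.15866253, -0.52614906,  0.2214065 ]), 'ee_rot': array([-3.13959565e+00, -2.17569490e-04,  2.92800551e-01]), 'wrist_force': array([ 0.08086977,  0.18607306, -0.46767607]), 'wrist_torque': array([-0.06553194,  0.07955985,  0.00645018]), 'finger_force': 0.0, 'width': 0.09396753945252125}
{'camera_matrix': array([[371.9788502 ,   0.        , 279.21734674],
       [  0.        , 371.9788502 , 211.80674985],
       [  0.        ,   0.        ,   1.        ]]), 'distortion': array([-0.03292384,  0.        ,  0.        ,  0.        ,  0.        ]), 'tool_from_camera': array([[-2.38861193e-04, -9.65181254e-01, -2.61581900e-01,
         7.57466402e-02],
       [ 9.99999931e-01, -1.55876189e-04, -3.37991280e-04,
         1.91055983e-04],
       [ 2.85448457e-04, -2.61581963e-01,  9.65181224e-01,
        -1.61046656e-01],
       [ 0.00000000e+00,  0.00000000e+00,  0.00000000e+00,
         1.00000000e+00]])}
```

View pics/top0.png

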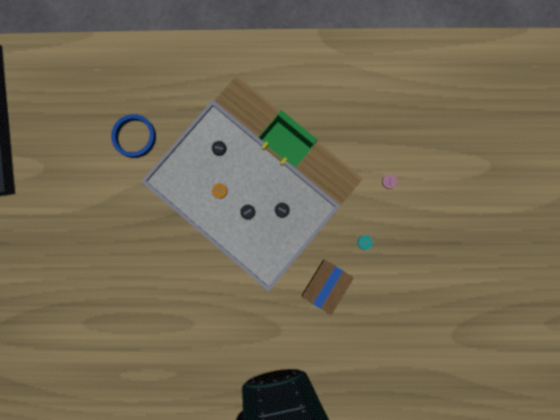

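View pics/side0.png

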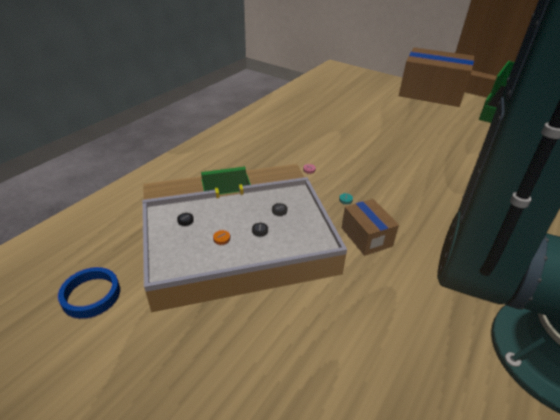

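```bash
cat > h.py <<'E'
from bench import robot
import cv2,numpy as np
from scipy.optimize import least_squares
P=robot.camera_params("top");K,D=P["camera_matrix"],P["distortion"];R=cv2.Rodrigues(np.array(P["rvec"]))[0];t=np.array(P["tvec"]).ravel()
def w(uv,z):
    n=cv2.undistortPoints(np.array([[uv]],float),K,D)[0,0]; d=R.T@np.array([*n,1]);c=-R.T@t
    return (c+d*(z-c[2])/d[2])[:2]
def blobs(im,kind):
    h=cv2.cvtColor(im,cv2.COLOR_RGB2HSV).astype(int);H,S,V=h[...,0],h[...,1],h[...,2]
    m={"black":(V<75)&(S<90),"orange":(H>6)&(H<20)&(S>190)&(V>120),"yellow":(H>22)&(H<34)&(S>150)&(V>110),"green":(H>50)&(H<75)&(S>150)}[kind]
    n,_,st,c=cv2.connectedComponentsWithStats(m.astype(np.uint8))
    return [(c[i].round(1).tolist(),int(st[i,4])) for i in range(1,n) if st[i,4]>5 and 140<c[i][0]<370 and 70<c[i][1]<300]
E
python3 - <<'E'
from h import *
im=robot.snapshot("top")
for k in("black","orange","yellow","green"): print(k,blobs(im,k))
cv2.imwrite("pics/crop0.png",cv2.resize(im[70:300,135:375,::-1],None,fx=2.6,fy=2.6,interpolation=cv2.INTER_CUBIC)[:600])
print(-R.T@t)
E
```

```text
black [([146.9, 148.7], 48), ([218.7, 148.2], 149), ([281.7, 209.9], 148), ([247.5, 211.7], 142)]
orange [([219.6, 190.6], 69)]
yellow [([264.5, 145.3], 15), ([282.8, 160.9], 15)]
green [([287.9, 138.4], 1534)]
[0.42265706 0.01014929 1.08714701]
```

View pics/crop0.png

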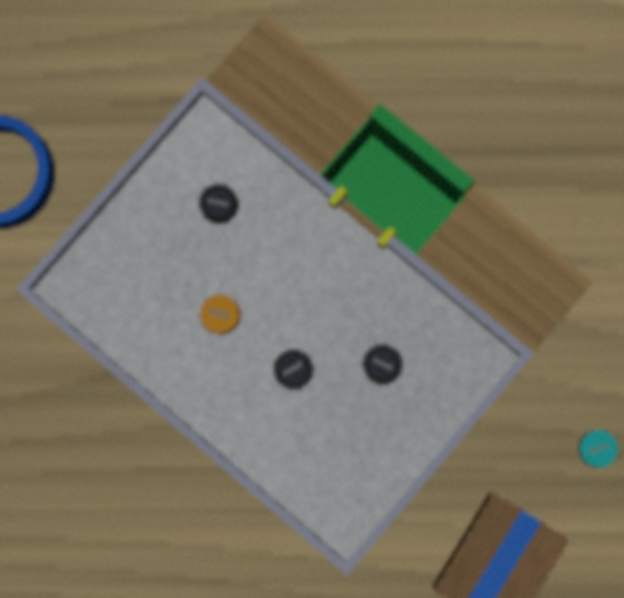

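```bash
cat >> h.py <<'E'
def tray_fit():
    px=[(143.5,181.5),(267.7,290),(338.8,205.4),(212.7,101.5),(264.5,145.3),(282.8,160.9)]
    tr=np.array([(-150,175,67),(-150,-175,67),(78,-175,69),(78,175,69),(74,25,69),(74,-25,69)])/1e3
    f=lambda q:np.concatenate([cv2.projectPoints(np.c_[np.cos(q[2])*tr[:,0]-np.sin(q[2])*tr[:,1]+q[0],np.sin(q[2])*tr[:,0]+np.cos(q[2])*tr[:,1]+q[1],tr[:,2]],np.array(P["rvec"]),t,K,D)[0][:,0]-px]).ravel()
    s=least_squares(f,[.5,.1,-.7]);return s.x,f(s.x)
def tray(): return np.load("tray.npy")
def to_tray(p,q):
    c,s=np.cos(q[2]),np.sin(q[2]);return np.array([[c,s],[-s,c]])@(np.array(p)-q[:2])
def to_world(p,q):
    c,s=np.cos(q[2]),np.sin(q[2]);return np.array([[c,-s],[s,c]])@np.array(p)+q[:2]
E
python3 - <<'E'
from h import *
q,r=tray_fit();np.save("tray.npy",q);print(q,np.round(r,1))
im=robot.snapshot("top")
for k in("black","orange"):
    for c,a in blobs(im,k): print(k,c,w(c,.063).round(4),(to_tray(w(c,.063),q)*1e3).round(1))
print(to_world((.074,0),q), to_world((-.15,0),q))
for n,c in(("tape",(133,136)),("carton",(328,287))): print(n,(to_tray(w(c,.02),q)*1e3).round())
E
```

```text
[ 0.58784264  0.08885595 -0.70295024] [-2.8 -0.1  0.7  1.4  1.6  0.3 -0.6 -2.1  0.4  0.3  0.5 -0.1]
black [146.9, 148.6] [0.657  0.3094] [-89.9 213. ]
black [218.7, 148.1] [0.6571 0.1575] [ 8.5 97.1]
black [281.7, 209.8] [0.5267 0.0254] [ -5.6 -88. ]
black [247.4, 211.7] [0.5229 0.0963] [-54.3 -36.3]
orange [219.7, 190.7] [0.5669 0.1542] [-58.2  36.3]
[0.64430007 0.04101707] [0.4734019  0.18582665]
tape [-89. 272.]
carton [ -65. -266.]
```

Black candidates: (219,148), (282,210) and (248,212) are the targets. Orange (220,191) is the sample, and pink (390,181) and turquoise (365,242) on the bench are decoys. The crop confirms three black discs on the white deck. Next I bring the nearly closed fingers (a 12 mm cradle) behind the first one.

```bash
cat >> h.py <<'E'
def go(*targets):
    """targets (tray x mm, tray y mm, z mm, psi) -> normalised rows from present pose"""
    o=robot.get_obs();p=o["tool_pos"];y=o["ee_rot"][2];q=tray()
    print("t",round(o["time"],2),"tray",(to_tray(p[:2],q)*1e3).round(1),"z",round(p[2]*1e3,1),"rpy",np.round(o["ee_rot"],3),"F",np.round(o["wrist_force"],1),"w",round(o["width"]*1e3,1))
    for a,b,z,ps in targets:
        d=to_world((a/1e3,b/1e3),q)-p[:2]
        tx=d@[np.cos(y),np.sin(y)];ty=d@[np.sin(y),-np.cos(y)]
        print("->",np.round([tx*10,ty*10,(p[2]-z/1e3)*10,-(((ps-y+np.pi)%(2*np.pi))-np.pi)/(np.pi/2)],3))
E
python3 -c "
from h import *
go((8.5,138,120,.868))"
```

```text
t 0.2 tray [  70.3 -746.8] z 221.7 rpy [-3.14  -0.     0.293] F [-0.2 -0.5  0.4] w 93.8
-> [ 7.089 -5.33   1.017 -0.366]
```

>>> servo_tool(plan=[[0.3,-0.22,0,0,0,0,12],[0.6,-0.45,0,0,0,0,12],[0.9,-0.67,0,0,0,0,12],[1,-0.75,0,0,0,0,12]])

```text
time: 0.53
tool_pos: [0.2349, -0.4228, 0.2226]
ee_rot: [-3.141, -0.002, 0.296]
wrist_force: [0.4, -0.2, 0.2]
width: 0.0709
finger_force: 0.0
```

>>> servo_tool(plan=[[0.3,-0.22,0,0,0,0,12],[0.6,-0.45,0,0,0,0,12],[0.9,-0.67,0,0,0,0,12],[1,-0.75,0,0,0,0,12]])

```text
time: 0.87
tool_pos: [0.3088, -0.3223, 0.2226]
ee_rot: [-3.141, -0.002, 0.296]
wrist_force: [-0.4, 0.6, 0.5]
width: 0.0441
finger_force: 0.0
```

>>> servo_tool(plan=[[0.3,-0.22,0,0,0,0,12],[0.6,-0.45,0,0,0,0,12],[0.9,-0.67,0,0,0,0,12],[1,-0.75,0,0,0,0,12]])

```text
time: 1.2
tool_pos: [0.3829, -0.2216, 0.2225]
ee_rot: [-3.141, -0.002, 0.297]
wrist_force: [-0.4, -0.9, 0.6]
width: 0.0176
finger_force: 0.0
```

>>> servo_tool(plan=[[0.3,-0.22,0,0,0,0,12],[0.6,-0.45,0,0,0,0,12],[0.9,-0.67,0,0,0,0,12],[1,-0.75,0,0,0,0,12]])

```text
time: 1.53
tool_pos: [0.4571, -0.1208, 0.2222]
ee_rot: [-3.141, -0.001, 0.297]
wrist_force: [-1.4, -0.6, 0.3]
width: 0.0119
finger_force: 0.0
```

>>> servo_tool(plan=[[0.3,-0.22,0,0,0,0,12],[0.6,-0.45,0,0,0,0,12],[0.9,-0.67,0,0,0,0,12],[1,-0.75,0,0,0,0,12]])

```text
time: 1.87
tool_pos: [0.5311, -0.02, 0.2218]
ee_rot: [-3.14, -0.001, 0.297]
wrist_force: [-0.5, -0.4, 0.3]
width: 0.012
finger_force: 0.0
```

>>> servo_tool(plan=[[0.3,-0.22,0,0,0,0,12],[0.6,-0.45,0,0,0,0,12],[0.9,-0.67,0,0,0,-0.1,12],[1,-0.75,0,0,0,-0.17,12],[1,-0.75,0,0,0,-0.25,12],[1,-0.75,0,0,0,-0.33,12],[1,-0.75,0,0,0,-0.366,12],[1,-0.75,0,0,0,-0.366,12],[1,-0.75,0,0,0,-0.366,12],[1,-0.75,0,0,0,-0.366,12]])

```text
time: 2.7
tool_pos: [0.6033, 0.0768, 0.2223]
ee_rot: [3.142, 0.0, 0.865]
wrist_force: [0.0, -0.6, 0.7]
width: 0.0123
finger_force: 0.0
```

```bash
python3 -c "
from h import *
go((8.5,138,110,.868),(8.5,138,76,.868))"
```

```text
t 2.7 tray [19.6  0.8] z 222.3 rpy [3.142 0.    0.865] F [ 0.  -0.6  0.7] w 12.3
-> [ 1.371 -0.114  1.123 -0.002]
-> [ 1.371 -0.114  1.463 -0.002]
```

>>> servo_tool(plan=[[0.4,-0.05,0.3,0,0,0,12],[0.75,-0.11,0.5,0,0,0,12],[1,-0.11,0.6,0,0,0,12]])

```text
time: 2.95
tool_pos: [0.6594, 0.1616, 0.1608]
ee_rot: [-3.14, 0.001, 0.865]
wrist_force: [1.0, 0.8, -0.1]
width: 0.012
finger_force: 0.0
```

>>> servo_tool(plan=[[0.25,0,0,0,0,0,12],[0.37,0,0.2,0,0,0,12],[0.37,0,0.5,0,0,0,12],[0.37,0,0.7,0,0,0,12],[0.37,0,0.8,0,0,0,12],[0.37,0,0.84,0,0,0,12],[0.37,0,0.84,0,0,0,12],[0.37,0,0.84,0,0,0,12]])

```text
time: 3.62
tool_pos: [0.6843, 0.1888, 0.0801]
ee_rot: [3.14, -0.002, 0.867]
wrist_force: [0.2, 0.3, 1.2]
width: 0.0121
finger_force: 0.0
```

```bash
python3 - <<'E'
from h import *
im=robot.snapshot("wrist");cv2.imwrite("pics/w1.png",im[:,:,::-1])
go((8.5,138,76,.868),(8.5,23,76,.868))
E
```

```text
t 3.67 tray [  9.2 139. ] z 80.8 rpy [ 3.139e+00 -3.000e-03  8.670e-01] F [ 1.3 -0.2  0.7] w 12.0
-> [-0.01  -0.007  0.048 -0.001]
-> [-1.16e+00 -6.00e-03  4.80e-02 -1.00e-03]
```

View pics/w1.png

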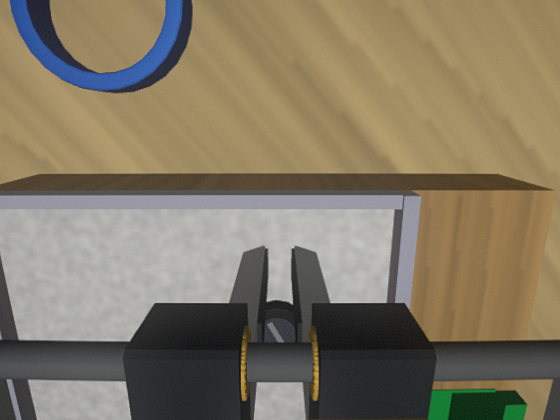

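The wrist view shows grommet A between and just ahead of the fingertips (about (280,310)), centred, with the rails at the top and clear. Pushing along tray -y now.

>>> servo_tool(plan=[[-0.04,0,0.045,0,0,0,12],[-0.1,0,0.045,0,0,0,12],[-0.16,0,0.045,0,0,0,12],[-0.22,0,0.045,0,0,0,12],[-0.28,0,0.045,0,0,0,12],[-0.34,0,0.045,0,0,0,12],[-0.4,0,0.045,0,0,0,12],[-0.46,0,0.045,0,0,0,12],[-0.52,0,0.045,0,0,0,12],[-0.57,0,0.045,0,0,0,12],[-0.61,0,0.045,0,0,0,12],[-0.64,0,0.045,0,0,0,12]])

```text
time: 4.67
tool_pos: [0.6418, 0.1398, 0.074]
ee_rot: [3.142, 0.0, 0.867]
wrist_force: [-0.0, -0.3, 0.4]
width: 0.0119
finger_force: 0.2
```

```bash
cat >> h.py <<'E'
def look():
    im=robot.snapshot("top");q=tray()
    for k in("black","orange"):
        for c,a in blobs(im,k):
            v=to_tray(w(c,.063),q)*1e3
            if abs(v[1])<170: print(k,a,v.round(1))
    return im
E
python3 - <<'E'
from h import *
im=look()
cv2.imwrite("pics/t1.png",cv2.resize(im[70:300,135:375,::-1],None,fx=2.5,fy=2.5,interpolation=cv2.INTER_CUBIC))
go((8.5,23,76,.868))
E
```

```text
black 546 [105.1 102. ]
black 827 [-51.9 111.1]
black 9 [  9.1 137.1]
black 220 [ 0.8 89.6]
black 19 [22.  37.5]
black 8 [ 2.9 16.6]
black 6 [-8.6  4. ]
black 12 [-108.8  103. ]
black 8 [-23.2 -11.2]
black 6 [-34.5 -23.7]
black 123 [ -5.6 -88. ]
black 43 [-49.3 -44.3]
black 596 [-128.3   15.9]
black 7 [-93.7 -59.8]
orange 33 [-51.5  39.7]
orange 8 [-66.4  40.5]
t 4.72 tray [ 8.3 73.4] z 74.0 rpy [-3.142e+00  1.000e-03  8.670e-01] F [ 0.4 -1.3 -1. ] w 12.4
-> [-0.504  0.003 -0.02  -0.   ]
```

View pics/t1.png

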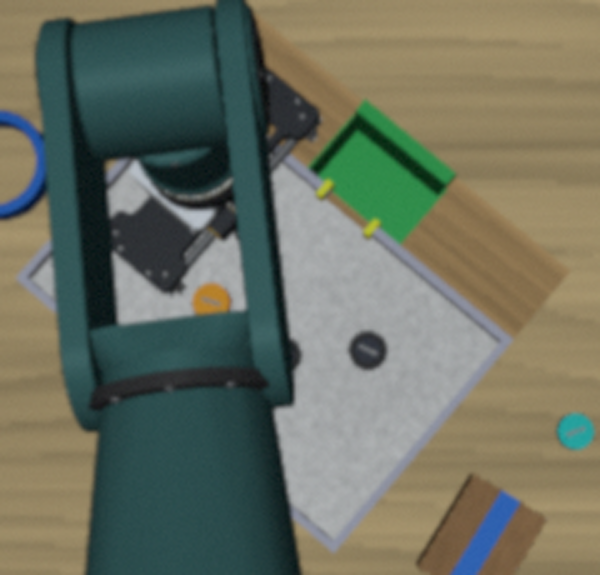

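The top view shows the arm hiding grommet A, with the other parts undisturbed. I'll finish leg 1 and check from the side and wrist cameras.

>>> servo_tool(plan=[[-0.04,0,-0.01,0,0,0,12],[-0.1,0,-0.02,0,0,0,12],[-0.16,0,-0.02,0,0,0,12],[-0.22,0,-0.02,0,0,0,12],[-0.28,0,-0.02,0,0,0,12],[-0.34,0,-0.02,0,0,0,12],[-0.39,0,-0.02,0,0,0,12],[-0.43,0,-0.02,0,0,0,12],[-0.46,0,-0.02,0,0,0,12],[-0.48,0,-0.02,0,0,0,12],[-0.495,0,-0.02,0,0,0,12],[-0.504,0,-0.02,0,0,0,12]])

```text
time: 5.72
tool_pos: [0.6095, 0.1017, 0.076]
ee_rot: [3.141, -0.0, 0.868]
wrist_force: [0.9, 0.5, -0.0]
width: 0.012
finger_force: 0.1
```

```bash
python3 - <<'E'
from h import *
a=robot.snapshot("side")[130:310,120:360];a=cv2.resize(a,None,fx=2,fy=2)
b=robot.snapshot("wrist")[150:,120:440]
c=np.zeros((360+270,480,3),np.uint8);c[:360]=a;c[360:,:320]=b
cv2.imwrite("pics/s2.png",c[:600,:,::-1])
go((8.5,45,110,.868),(-30,0,110,2.4386),(-30,0,76,2.4386))
E
```

```text
t 5.82 tray [ 8.2 23.9] z 75.9 rpy [3.142 0.    0.868] F [-1.1  0.1 -0.7] w 12.0
-> [ 0.211  0.003 -0.341 -0.   ]
-> [-0.239 -0.382 -0.341 -1.   ]
-> [-0.239 -0.382 -0.001 -1.   ]
```

View pics/s2.png

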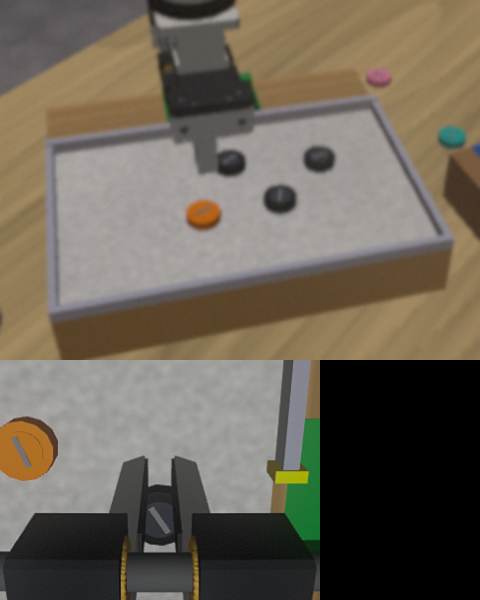

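The side and wrist pictures show grommet A in the cradle near the gate line (side crop (231,162)) and the orange one unmoved. Now I reposition behind it facing the gate.

>>> servo_tool(plan=[[0.1,0,0,0,0,0,12],[0.2,0,-0.1,0,0,0,12],[0.2,0,-0.34,0,0,-0.07,12],[0.2,-0.15,-0.34,0,0,-0.14,12],[0,-0.38,-0.34,0,0,-0.21,12],[-0.2,-0.38,-0.34,0,0,-0.28,12],[-0.24,-0.38,-0.34,0,0,-0.35,12],[-0.24,-0.38,-0.34,0,0,-0.42,12],[-0.24,-0.38,-0.34,0,0,-0.49,12],[-0.24,-0.38,-0.34,0,0,-0.56,12],[-0.24,-0.38,-0.34,0,0,-0.63,12],[-0.24,-0.38,-0.34,0,0,-0.7,12]])

```text
time: 6.82
tool_pos: [0.5656, 0.1087, 0.11]
ee_rot: [3.141, -0.0, 1.973]
wrist_force: [0.5, 0.1, -0.1]
width: 0.0122
finger_force: 0.0
```

>>> servo_tool(plan=[[0,0,0,0,0,-0.07,12],[0,0,0,0,0,-0.14,12],[0,0,0,0,0,-0.21,12],[0,0,0.1,0,0,-0.28,12],[0,0,0.2,0,0,-0.3,12],[0,0,0.3,0,0,-0.3,12],[0,0,0.34,0,0,-0.3,12],[0,0,0.34,0,0,-0.3,12],[0,0,0.34,0,0,-0.3,12]])

```text
time: 7.57
tool_pos: [0.5651, 0.1082, 0.0757]
ee_rot: [-3.141, -0.0, 2.438]
wrist_force: [-0.3, -0.4, 0.1]
width: 0.0117
finger_force: 0.0
```

```bash
python3 - <<'E'
from h import *
b=robot.snapshot("wrist");cv2.imwrite("pics/w3.png",b[:,:,::-1])
go((-30,0,76,2.4386),(30,0,76,2.4386),(70,0,76,2.4386))
E
```

```text
t 7.62 tray [-29.6   0.2] z 76.3 rpy [3.141 0.    2.438] F [ 0.2  0.1 -0.7] w 11.6
-> [ 0.004 -0.002  0.003 -0.   ]
-> [-0.596 -0.002  0.003 -0.   ]
-> [-0.996 -0.002  0.003 -0.   ]
```

View pics/w3.png

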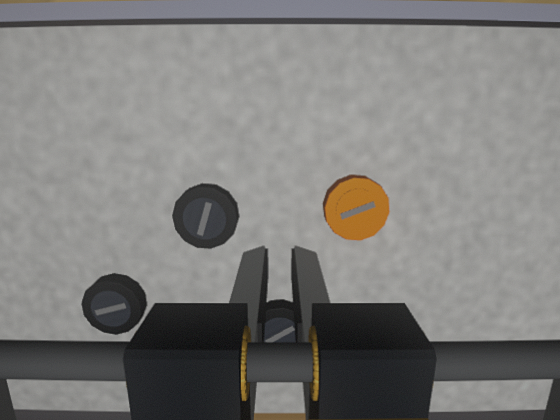

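The wrist view shows grommet A ahead of the fingers at about (279,325), centred, with B (114,303), C (206,215) and orange (357,208) clear. Pushing through the gate.

>>> servo_tool(plan=[[-0.05,0,0,0,0,0,12],[-0.1,0,0,0,0,0,12],[-0.15,0,0,0,0,0,12],[-0.21,0,0,0,0,0,12],[-0.27,0,0,0,0,0,12],[-0.33,0,0,0,0,0,12],[-0.39,0,0,0,0,0,12],[-0.45,0,0,0,0,0,12],[-0.5,0,0,0,0,0,12],[-0.55,0,0,0,0,0,12],[-0.59,0,0,0,0,0,12],[-0.63,0,0,0,0,0,12]])

```text
time: 8.62
tool_pos: [0.6134, 0.067, 0.0759]
ee_rot: [-3.141, -0.0, 2.438]
wrist_force: [-0.8, 0.1, 0.5]
width: 0.0121
finger_force: 0.2
```

>>> servo_tool(plan=[[-0.03,0,0,0,0,0,12],[-0.07,0,0,0,0,0,12],[-0.11,0,0,0,0,0,12],[-0.15,0,0,0,0,0,12],[-0.19,0,0,0,0,0,12],[-0.23,0,0,0,0,0,12],[-0.27,0,0,0,0,0,12],[-0.31,0,0,0,0,0,12],[-0.35,0,0,0,0,0,12],[-0.38,0,0,0,0,0,12],[-0.4,0,0,0,0,0,12],[-0.4,0,0,0,0,0,12]])

```text
time: 9.62
tool_pos: [0.6439, 0.041, 0.0759]
ee_rot: [-3.141, 0.0, 2.438]
wrist_force: [0.4, 0.6, 0.4]
width: 0.0117
finger_force: 0.0
```

```bash
python3 - <<'E'
from h import *
go((30,0,110,2.4386))
E
```

```text
t 9.62 tray [73.7 -0.2] z 75.9 rpy [-3.141  0.     2.438] F [0.4 0.6 0.4] w 11.7
-> [ 0.437  0.002 -0.341 -0.   ]
```

>>> servo_tool(plan=[[0.2,0,0,0,0,0,12],[0.4,0,-0.1,0,0,0,12],[0.6,0,-0.34,0,0,0.07,12],[0.7,-0.3,-0.4,0,0,0.14,12],[0.79,-0.6,-0.4,0,0,0.21,12],[0.79,-0.9,-0.4,0,0,0.28,12],[0.79,-1,-0.4,0,0,0.35,12],[0.79,-1,-0.4,0,0,0.42,12],[0.79,-1,-0.4,0,0,0.49,12],[0.79,-1,-0.4,0,0,0.56,12],[0.79,-1,-0.4,0,0,0.63,12],[0.79,-1,-0.4,0,0,0.7,12]])

```text
time: 10.62
tool_pos: [0.5185, 0.0163, 0.1162]
ee_rot: [3.141, -0.0, 1.334]
wrist_force: [0.3, 0.2, 0.2]
width: 0.0119
finger_force: 0.0
```

>>> servo_tool(plan=[[0,0,0,0,0,0.07,12],[0,0,0,0,0,0.14,12],[0,0,0,0,0,0.21,12],[0,0,0,0,0,0.28,12],[0,0,0,0,0,0.3,12],[0,0,0,0,0,0.3,12]])

```text
time: 11.12
tool_pos: [0.5186, 0.0163, 0.1161]
ee_rot: [3.141, -0.0, 0.867]
wrist_force: [0.4, -0.2, -0.2]
width: 0.0118
finger_force: 0.0
```

```bash
python3 - <<'E'
from h import *
a=robot.snapshot("side")[130:310,120:360];a=cv2.resize(a,None,fx=2,fy=2)
cv2.imwrite("pics/s4.png",a[:,:,::-1])
look()
go((-5.6,-126,110,.868),(-5.6,-126,76,.868))
E
```

```text
black 90 [77.7  2.3]
black 9 [41.3 49.3]
black 6 [23.  48.6]
black 113 [ 115.6 -102.4]
black 9 [-41.6   5.8]
black 808 [-66.4 -89.9]
black 102 [ -13.7 -108.3]
black 12 [-13.3 -97.5]
black 11 [-124.1  -97.3]
black 42 [-165.3 -127.2]
orange 63 [-58.4  36.2]
t 11.22 tray [  -5.9 -100.1] z 116.1 rpy [ 3.141 -0.     0.869] F [0.1 0.1 0.2] w 12.2
-> [-0.259  0.003  0.061  0.001]
-> [-0.259  0.003  0.401  0.001]
```

View pics/s4.png

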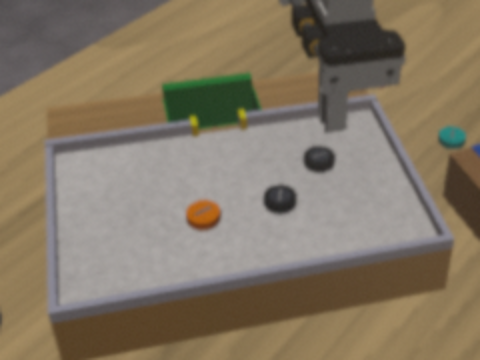

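The side view shows A gone from the deck and B (319,158), C (280,198) and orange (203,214) in place. I'll check numerically that A is down in the slot while lining up on B.

>>> servo_tool(plan=[[-0.15,0,0,0,0,0,12],[-0.26,0,0.1,0,0,0,12],[-0.26,0,0.25,0,0,0,12],[-0.26,0,0.36,0,0,0,12],[-0.26,0,0.4,0,0,0,12],[-0.26,0,0.4,0,0,0,12]])

```text
time: 11.72
tool_pos: [0.5006, -0.0037, 0.0744]
ee_rot: [-3.139, 0.002, 0.868]
wrist_force: [-0.4, -0.4, -0.3]
width: 0.0122
finger_force: 0.0
```

```bash
python3 - <<'E'
from h import *
im=robot.snapshot("top");q=tray()
for X,Y,Z in((78,0,55),(78,0,8),(90,0,8),(142,0,55),(94,0,18)):
    p=to_world((X/1e3,Y/1e3),q);print((X,Y,Z),cv2.projectPoints(np.array([[*p,Z/1e3]]),np.array(P["rvec"]),t,K,D)[0].ravel().round(1))
h=cv2.cvtColor(im,cv2.COLOR_RGB2HSV).astype(int)
m=((h[...,2]<75)&(h[...,1]<90))
for r in range(140,168): print(r,''.join('#' if m[r,c] else 'g' if 45<h[r,c,0]<80 and h[r,c,1]>120 else 'y' if 22<h[r,c,0]<34 and h[r,c,1]>150 else '.' for c in range(255,315)))
go((-5.6,-126,76,.868),(-5.6,-23,76,.868))
E
```

```text
(78, 0, 55) [275.5 153.2]
(78, 0, 8) [276.1 157.8]
(90, 0, 8) [279.6 153.7]
(142, 0, 55) [295.1 130.4]
(94, 0, 18) [280.7 151.3]
140 ........gggggggggggggggggggggggggggggggggggggggggggggggggggg
141 ..........gggggggggggggggggggggggggggggggggggggggggggggggggg
142 .............ggggggggggggggggggggggggggggggggggggggggggggggg
143 ..........yy.gggggggggggggggggggggggggggggggggggggggggggggg.
144 ..........yyy.gggggggggggggggggggggggggggggggggggggggggggg..
145 .........yyy.ggggggggggggggggggggggggggggggggggggggggggggg..
146 ........yyy...ggggggggg..gggggggggggggggggggggggggggggggg...
147 .......yyy.....gggggg#####.gggggggggggggggggggggggggggggg...
148 ........y.......ggggg.#####.gggggggggggggggggggggggggggg....
149 ..................ggg#######.gggggggggggggggggggggggggg.....
150 ...................g...##.###.gggggggggggggggggggggggg......
151 .....................##.######.gggggggggggggggggggggg.......
152 .....................###.#.###.ggggggggggggggggggggg........
153 .......................########ggggggggggggggggggggg........
154 .......................#######.gggggggggggggggggggg......
[... 315 characters left out ...]
.............
160 ...........................yyyy..ggggggggggggg..............
161 ...........................yyy...gggggggggggg...............
162 ..........................yyy.....gggggggggg................
163 ..........................yy........ggggggg.................
164 .....................................ggggg..................
165 ......................................ggg...................
166 .......................................g....................
167 .........##.................................................
t 11.77 tray [  -6.1 -126.5] z 75.5 rpy [-3.141e+00  1.000e-03  8.680e-01] F [ 0.4  0.5 -0.4] w 11.8
-> [ 0.005  0.005 -0.005 -0.   ]
-> [ 1.035  0.005 -0.005 -0.   ]
```

A's blob matches a disc lying on the slot floor (predicted (280.7,151.3), seen about (280.5,151)), so the first one is in. Pushing B along +y.

>>> servo_tool(plan=[[0.04,0,0,0,0,0,12],[0.09,0,0,0,0,0,12],[0.14,0,0,0,0,0,12],[0.2,0,0,0,0,0,12],[0.26,0,0,0,0,0,12],[0.32,0,0,0,0,0,12],[0.38,0,0,0,0,0,12],[0.44,0,0,0,0,0,12],[0.5,0,0,0,0,0,12],[0.56,0,0,0,0,0,12],[0.61,0,0,0,0,0,12],[0.66,0,0,0,0,0,12]])

```text
time: 12.77
tool_pos: [0.5449, 0.0471, 0.0759]
ee_rot: [-3.142, 0.0, 0.868]
wrist_force: [0.6, -0.2, 1.1]
width: 0.012
finger_force: 0.1
```

>>> servo_tool(plan=[[0.05,0,0,0,0,0,12],[0.1,0,0,0,0,0,12],[0.15,0,0,0,0,0,12],[0.2,0,0,0,0,0,12],[0.25,0,0,0,0,0,12],[0.29,0,0,0,0,0,12],[0.32,0,0,0,0,0,12],[0.345,0,0,0,0,0,12],[0.36,0,0,0,0,0,12],[0.37,0,0,0,0,0,12],[0.375,0,0,0,0,0,12],[0.375,0,0,0,0,0,12]])

```text
time: 13.77
tool_pos: [0.5688, 0.0753, 0.0759]
ee_rot: [3.142, 0.0, 0.868]
wrist_force: [0.1, 0.3, 0.3]
width: 0.0121
finger_force: 0.0
```

```bash
python3 - <<'E'
from h import *
go((-44,0,110,2.4386))
E
```

```text
t 13.77 tray [ -5.8 -22.6] z 75.9 rpy [3.142 0.    0.868] F [0.1 0.3 0.3] w 12.1
-> [ 0.226 -0.382 -0.341 -1.   ]
```

>>> servo_tool(plan=[[-0.06,0,0,0,0,0,12],[-0.12,0,-0.1,0,0,0,12],[-0.12,0,-0.34,0,0,-0.07,12],[0,-0.15,-0.34,0,0,-0.14,12],[0.2,-0.31,-0.34,0,0,-0.21,12],[0.23,-0.31,-0.34,0,0,-0.28,12],[0.23,-0.31,-0.34,0,0,-0.35,12],[0.23,-0.31,-0.34,0,0,-0.42,12],[0.23,-0.31,-0.34,0,0,-0.49,12],[0.23,-0.31,-0.34,0,0,-0.56,12],[0.23,-0.31,-0.34,0,0,-0.63,12],[0.23,-0.31,-0.34,0,0,-0.7,12]])

```text
time: 14.77
tool_pos: [0.5599, 0.1123, 0.1109]
ee_rot: [3.141, 0.0, 1.972]
wrist_force: [0.6, 0.2, 0.5]
width: 0.0116
finger_force: 0.0
```

>>> servo_tool(plan=[[0,0,0,0,0,-0.07,12],[0,0,0,0,0,-0.14,12],[0,0,0,0,0,-0.21,12],[0,0,0,0,0,-0.28,12],[0,0,0,0,0,-0.3,12],[0,0,0,0,0,-0.3,12],[0,0,0,0,0,-0.3,12]])

```text
time: 15.35
tool_pos: [0.56, 0.1125, 0.1107]
ee_rot: [3.141, 0.001, 2.437]
wrist_force: [-0.4, -0.2, -0.6]
width: 0.0124
finger_force: 0.0
```

```bash
python3 - <<'E'
from h import *
b=robot.snapshot("wrist");cv2.imwrite("pics/w5.png",b[:,:,::-1])
go((-37,0,76,2.4386))
E
```

```text
t 15.4 tray [-36.5   0.1] z 110.6 rpy [3.141e+00 1.000e-03 2.437e+00] F [ 1.2 -0.3  0.5] w 11.8
-> [ 0.005 -0.001  0.346 -0.001]
```

View pics/w5.png

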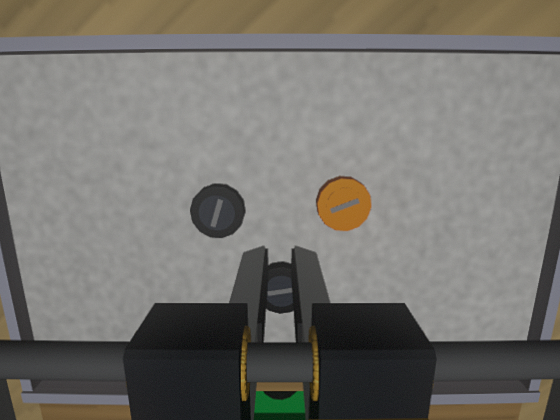

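B is centred ahead of the fingers at about (280,287), C (217,210) and orange (344,204) are clear, and A shows in the green slot at (280,393). Lowering and pushing.

>>> servo_tool(plan=[[0,0,0.15,0,0,0,12],[0,0,0.28,0,0,0,12],[0,0,0.345,0,0,0,12],[-0.02,0,0.345,0,0,0,12],[-0.06,0,0.345,0,0,0,12],[-0.1,0,0.345,0,0,0,12],[-0.15,0,0.345,0,0,0,12],[-0.2,0,0.345,0,0,0,12],[-0.26,0,0.345,0,0,0,12],[-0.32,0,0.345,0,0,0,12],[-0.38,0,0.345,0,0,0,12],[-0.44,0,0.345,0,0,0,12]])

```text
time: 16.4
tool_pos: [0.5942, 0.084, 0.0755]
ee_rot: [3.142, 0.0, 2.438]
wrist_force: [-0.5, -0.6, -0.7]
width: 0.0119
finger_force: 0.1
```

>>> servo_tool(plan=[[-0.06,0,0,0,0,0,12],[-0.12,0,0,0,0,0,12],[-0.18,0,0,0,0,0,12],[-0.23,0,0,0,0,0,12],[-0.28,0,0,0,0,0,12],[-0.32,0,0,0,0,0,12],[-0.36,0,0,0,0,0,12],[-0.4,0,0,0,0,0,12],[-0.44,0,0,0,0,0,12],[-0.48,0,0,0,0,0,12],[-0.52,0,0,0,0,0,12],[-0.56,0,0,0,0,0,12]])

```text
time: 17.4
tool_pos: [0.6366, 0.048, 0.0755]
ee_rot: [-3.142, 0.0, 2.439]
wrist_force: [0.3, 0.3, 0.5]
width: 0.0125
finger_force: 0.0
```

>>> servo_tool(plan=[[-0.03,0,0,0,0,0,12],[-0.06,0,0,0,0,0,12],[-0.09,0,0,0,0,0,12],[-0.1,0,0,0,0,0,12],[-0.1,0,0,0,0,0,12],[-0.1,0,0,0,0,0,12]])

```text
time: 17.9
tool_pos: [0.6439, 0.0418, 0.0754]
ee_rot: [-3.141, -0.0, 2.438]
wrist_force: [0.0, 0.2, 1.2]
width: 0.0119
finger_force: 0.0
```

```bash
python3 - <<'E'
from h import *
go((-54,-36,110,2.4386))
d=np.array([25,0])-np.array([-54.3,-36.3]);print(np.arctan2(d[1],d[0]))
E
```

```text
t 17.9 tray [73.2  0.3] z 75.4 rpy [-3.141 -0.     2.438] F [0.  0.2 1.2] w 11.9
-> [ 1.272 -0.364 -0.346 -0.   ]
0.42928453754780116
```

>>> servo_tool(plan=[[0.2,0,0,0,0,0,12],[0.4,0,-0.1,0,0,0,12],[0.6,0,-0.34,0,0,0,12],[0.8,-0.2,-0.4,0,0,0,12],[1,-0.54,-0.4,0,0,0,12]])

```text
time: 18.32
tool_pos: [0.5345, 0.0672, 0.1183]
ee_rot: [3.137, 0.004, 2.442]
wrist_force: [-0.6, -0.9, -0.3]
width: 0.0118
finger_force: 0.0
```

>>> servo_tool(plan=[[0.3,0,0,0,0,-0.07,12],[0.56,0,0,0,0,-0.14,12],[0.56,0,0,0,0,-0.21,12],[0.56,0,0,0,0,-0.28,12],[0.56,0,0,0,0,-0.35,12],[0.56,0,0,0,0,-0.35,12],[0.56,0,0,0,0,-0.35,12]])

```text
time: 18.9
tool_pos: [0.4899, 0.1016, 0.1156]
ee_rot: [3.142, 0.0, 2.986]
wrist_force: [0.7, -0.7, 0.3]
width: 0.0126
finger_force: 0.0
```

```bash
python3 - <<'E'
from h import *
im=look();h=cv2.cvtColor(im,cv2.COLOR_RGB2HSV).astype(int)
m=((h[...,2]<75)&(h[...,1]<90))
for r in range(128,166): print(r,''.join('#' if m[r,c] else 'g' if 45<h[r,c,0]<80 and h[r,c,1]>120 else 'y' if 22<h[r,c,0]<34 and h[r,c,1]>150 else '.' for c in range(258,315)))
go((-82.4,-53.5,76,2.988),(-14.4,-11.9,76,2.988))
E
```

```text
black 138 [102.2  -5.8]
black 857 [-34.5 -91.3]
black 26 [-33.5  49.7]
black 44 [-80.8  98.8]
black 65 [-110.4  -52.2]
black 149 [-221.   -44.8]
black 9 [ -89.5 -116.8]
black 11 [-105.4 -132.8]
black 9 [-122.7 -150.1]
128 .........gggggggggggggggggggggggggggggggggggg............
129 ........gggggggggggggggggggggggggggggggggggggg...........
130 .......ggggggggggggggggggggggggggggggggggggggggg.........
131 .......gggggggggggggggggggggggggggggggggggggggggg........
132 .....ggggggggggggggggggggggggggggggggggggggggggggg.......
133 ....ggggggggggggggggggggggggggggggggggggggggggggggg......
134 ...gggggggggggggggggggggggggggggggggggggggggggggggggg....
135 ...ggggggggggggggggggggggggggggggggggggggggggggggggggg...
136 ..ggggggggggggggggggggggggggggggggggggggggggggggggggggg..
137 ..gggggggggggggggggggggggggggggggggggggggggggggggggggggg.
138 ..#.ggggggggggggggggggggg.###.ggggggggggggggggggggggggggg
139 ...#gggggggggggggggggggg#######gggggggggggggggggggggggggg
140 .....gggggggggggggggggg#########.gggggggggggggggggggggggg
141 .......ggggggggggggggg###########.ggggggggggggggggggggggg
142 ..........
[... 924 characters left out ...]
....................ggggggggggggggggggggg............
158 ........................g....ggggggggggggggg.............
159 ..........................yy.gggggggggggggg..............
160 ........................yyyy..ggggggggggggg..............
161 ........................yyy...gggggggggggg...............
162 .......................yyy.....gggggggggg................
163 .......................yy........ggggggg.................
164 ..................................ggggg..................
165 ...................................ggg...................
t 18.95 tray [-82.9 -53.6] z 115.6 rpy [3.142 0.    2.986] F [-0.6 -0.1  0.4] w 12.1
-> [-0.005 -0.002  0.396 -0.001]
-> [-0.802 -0.     0.396 -0.001]
```

B is in the slot, lying on A. Lowering behind C and pushing it onto the gate axis.

>>> servo_tool(plan=[[0,0,0.15,0,0,0,12],[0,0,0.3,0,0,0,12],[0,0,0.38,0,0,0,12],[-0.02,0,0.396,0,0,0,12],[-0.06,0,0.396,0,0,0,12],[-0.11,0,0.396,0,0,0,12],[-0.16,0,0.396,0,0,0,12],[-0.21,0,0.396,0,0,0,12],[-0.27,0,0.396,0,0,0,12],[-0.33,0,0.396,0,0,0,12],[-0.39,0,0.396,0,0,0,12],[-0.45,0,0.396,0,0,0,12]])

```text
time: 19.95
tool_pos: [0.5353, 0.0945, 0.076]
ee_rot: [-3.142, 0.0, 2.988]
wrist_force: [-0.7, -0.9, 0.3]
width: 0.0121
finger_force: 0.2
```

>>> servo_tool(plan=[[-0.06,0,0,0,0,0,12],[-0.12,0,0,0,0,0,12],[-0.17,0,0,0,0,0,12],[-0.22,0,0,0,0,0,12],[-0.26,0,0,0,0,0,12],[-0.29,0,0,0,0,0,12],[-0.32,0,0,0,0,0,12],[-0.34,0,0,0,0,0,12],[-0.35,0,0,0,0,0,12],[-0.35,0,0,0,0,0,12]])

```text
time: 20.78
tool_pos: [0.5692, 0.0892, 0.0758]
ee_rot: [-3.141, 0.0, 2.988]
wrist_force: [0.2, -0.1, 0.7]
width: 0.0119
finger_force: 0.0
```

```bash
python3 - <<'E'
from h import *
go((-27,0,110,2.4386),(-27,0,76,2.4386))
E
```

```text
t 20.78 tray [-14.4 -11.8] z 75.8 rpy [-3.141  0.     2.988] F [ 0.2 -0.1  0.7] w 11.9
-> [ 0.046  0.166 -0.342  0.35 ]
-> [ 0.046  0.166 -0.002  0.35 ]
```

>>> servo_tool(plan=[[0.1,0,0,0,0,0,12],[0.15,0,-0.1,0,0,0,12],[0.15,0,-0.34,0,0,0,12],[0.1,0.1,-0.34,0,0,0.07,12],[0.05,0.17,-0.34,0,0,0.14,12],[0.05,0.17,-0.34,0,0,0.21,12],[0.05,0.17,-0.34,0,0,0.28,12],[0.05,0.17,-0.34,0,0,0.35,12],[0.05,0.17,-0.34,0,0,0.35,12],[0.05,0.17,-0.34,0,0,0.35,12]])

```text
time: 21.62
tool_pos: [0.5663, 0.107, 0.1106]
ee_rot: [3.141, 0.001, 2.442]
wrist_force: [-0.4, 0.7, 0.9]
width: 0.0122
finger_force: 0.0
```

```bash
python3 - <<'E'
from h import *
im=robot.snapshot("wrist");g=im.max(2)
W=robot.camera_params("wrist")
T=np.array(W["tool_from_camera"]);Ti=np.linalg.inv(T)
o=robot.get_obs();p=o["tool_pos"]
# where the disc top (5,0,65) is expected; dark columns in rows around it
go((-27,0,76,2.4386))
d=to_world((.005,0),tray())-p[:2];y=o["ee_rot"][2]
pt=np.array([d@[np.cos(y),np.sin(y)],d@[np.sin(y),-np.cos(y)],p[2]-.065,1])
c=(Ti@pt)[:3];print(cv2.projectPoints(c[None],np.zeros(3),np.zeros(3),W["camera_matrix"],W["distortion"])[0].ravel())
for r in range(252,304,4): print(r,''.join('#' if g[r,k]<50 else '+' if g[r,k]<85 else '.' for k in range(220,340,2)))
E
```

```text
t 21.67 tray [-28.   -0.1] z 110.5 rpy [3.141 0.    2.441] F [-0.1 -0.5 -0.4] w 12.2
-> [-0.01   0.001  0.345  0.002]
[279.60372843 295.28603412]
252 .............++++++++++#............#+++++++++++............
256 ............+++++++++++#............##+++++++++++...........
260 ...........+++++++++++##............##+++++++++++...........
264 ..........++++++++++++##............##++++++++++++..........
268 ..........++++++++++++##..+########+##++++++++++++..........
272 .........+++++++++++++#################++++++++++++.........
276 .........++++++++++++##################+++++++++++++........
280 ........+++++++++++++##################+++++++++++++........
284 ........+++++++++++++####+++++++.+++###++++++++++++++.......
288 .......++++++++++++++###+++++++..+++####+++++++++++++.......
292 ......++++++++++++++####++++++...+++####++++++++++++++......
296 ......++++++++++++++####+++++...++++####++++++++++++++......
300 .....+++++++++++++++####+++++..+++++####+++++++++++++++.....
```

C is centred (column about 281 against the expected 280). Lowering and pushing it through the gate.

>>> servo_tool(plan=[[0,0,0.15,0,0,0,12],[0,0,0.28,0,0,0,12],[0,0,0.345,0,0,0,12],[-0.02,0,0.345,0,0,0,12],[-0.06,0,0.345,0,0,0,12],[-0.1,0,0.345,0,0,0,12],[-0.15,0,0.345,0,0,0,12],[-0.2,0,0.345,0,0,0,12],[-0.26,0,0.345,0,0,0,12],[-0.32,0,0.345,0,0,0,12],[-0.38,0,0.345,0,0,0,12],[-0.44,0,0.345,0,0,0,12]])

```text
time: 22.67
tool_pos: [0.6009, 0.0779, 0.0754]
ee_rot: [3.142, 0.0, 2.438]
wrist_force: [0.5, 0.3, -0.4]
width: 0.0115
finger_force: 0.2
```

>>> servo_tool(plan=[[-0.06,0,0,0,0,0,12],[-0.12,0,0,0,0,0,12],[-0.17,0,0,0,0,0,12],[-0.22,0,0,0,0,0,12],[-0.27,0,0,0,0,0,12],[-0.31,0,0,0,0,0,12],[-0.35,0,0,0,0,0,12],[-0.39,0,0,0,0,0,12],[-0.43,0,0,0,0,0,12],[-0.47,0,0,0,0,0,12],[-0.51,0,0,0,0,0,12],[-0.54,0,0,0,0,0,12]])

```text
time: 23.67
tool_pos: [0.6419, 0.0431, 0.0753]
ee_rot: [-3.142, 0.0, 2.438]
wrist_force: [0.5, -0.6, -0.8]
width: 0.0121
finger_force: 0.0
```

>>> servo_tool(plan=[[-0.02,0,0,0,0,0,12],[-0.04,0,0,0,0,0,12],[-0.04,0,0,0,0,0,12],[-0.04,0,0,0,0,0,12]])

```text
time: 24.0
tool_pos: [0.6445, 0.0409, 0.0753]
ee_rot: [-3.141, -0.0, 2.438]
wrist_force: [0.4, -1.0, -0.4]
width: 0.012
finger_force: 0.0
```

>>> servo_tool(plan=[[0.2,0,0,0,0,0,12],[0.4,0,-0.1,0,0,0,12],[0.6,0,-0.4,0,0,0,12],[0.8,-0.3,-0.7,0,0,0,12],[1,-0.6,-0.8,0,0,0,12],[1,-1,-0.8,0,0,0,12],[1,-1,-0.8,0,0,0,12],[1,-1,-0.8,0,0,0,12]])

```text
time: 24.67
tool_pos: [0.5027, 0.0287, 0.156]
ee_rot: [3.141, 0.001, 2.437]
wrist_force: [0.6, 0.3, -0.4]
width: 0.012
finger_force: 0.0
```

```bash
python3 - <<'E'
from h import *
im=look();h=cv2.cvtColor(im,cv2.COLOR_RGB2HSV).astype(int)
m=((h[...,2]<75)&(h[...,1]<90))
for r in range(124,166): print(r,''.join('#' if m[r,c] else 'g' if 45<h[r,c,0]<80 and h[r,c,1]>120 else 'y' if 22<h[r,c,0]<34 and h[r,c,1]>150 else '.' for c in range(258,315)))
go()
E
```

```text
black 190 [96.9 -4.8]
black 40 [26.  38.1]
black 119 [ 95.4 -98.7]
black 16 [58.5 -8.6]
black 7 [-38.4  44.4]
black 22 [-64.3  24.7]
black 12 [-76.3 -48.1]
black 78 [ -42.2 -102.2]
black 618 [ -87.  -168.6]
black 32 [-112.7  -64.8]
orange 15 [-53.3  45.1]
orange 24 [-66.9  36.8]
124 ............gggggggggggggggggggggggggggg.................
125 ...........gggggggggggggggggggggggggggggg................
126 ...........gggggggggggggggggggggggggggggggg..............
127 .........ggggggggggggggggggggggggggggggggggg.............
128 ........ggggggggggggggggggggggggggggggggggggg............
129 ........gggggggggggggggggggggggggggggggggggggg...........
130 .......ggggggggggggggggggggggggggggggggggggggggg.........
131 ......ggggggggggggggggggggggggggggggggggggggggggg........
132 ......gggggggggggggggggggggggggggggggggggggggggggg.......
133 ....ggggggggggggggggggggggggggggggggggggggggggggggg......
134 ...ggggggggggggggggggggggggggggggggggggggggggggggggg.....
135 ...ggggggggggggggggggggggggggggggggggggggggggggggggggg...
136 ..ggggggggggggggggggggggggggggggggggggggggggggggggggggg..
137 ..gggggggg
[... 1182 characters left out ...]
..........gggggggggggggggggggggg...........
157 .........................gggggggggggggggggggg............
158 .............................ggggggggggggggg.............
159 ..........................yy.gggggggggggggg..............
160 ........................yyyy..ggggggggggggg..............
161 ######..................yyy...gggggggggggg..........#####
162 .....#.################.....#.gggggggggggg..........#....
163 .........................##...........gggg#######...#....
164 ...............................................###.##....
165 .................................................#.##....
t 24.72 tray [ -25.7 -100. ] z 155.7 rpy [3.140e+00 1.000e-03 2.438e+00] F [-0.1  0.2  0.2] w 12.1
```

C has left the deck. To check how deep it lies I'll look into the slot with the wrist camera, numerically.

>>> servo_tool(plan=[[-0.3,0.1,-0.2,0,0,0,12],[-0.6,0.1,-0.4,0,0,0,12],[-0.7,0.1,-0.4,0,0,0,12],[-0.7,0.1,-0.4,0,0,0,12],[-0.7,0.1,-0.4,0,0,0,12],[-0.7,0.1,-0.4,0,0,0,12]])

```text
time: 25.22
tool_pos: [0.5626, -0.0074, 0.1936]
ee_rot: [-3.14, -0.003, 2.439]
wrist_force: [0.8, -0.4, 0.5]
width: 0.0122
finger_force: 0.0
```

```bash
python3 - <<'E'
from h import *
from scipy.spatial.transform import Rotation as Ro
W=robot.camera_params("wrist");T=np.array(W["tool_from_camera"])
o=robot.get_obs();im=robot.snapshot("wrist");go()
A=np.eye(4);A[:3,:3]=Ro.from_euler("xyz",o["ee_rot"]).as_matrix();A[:3,3]=o["tool_pos"];C=np.linalg.inv(A@T)
q=tray();xs=np.arange(64,148,2);ys=np.arange(56,-58,-2)
pts=np.array([[*to_world((x/1e3,y/1e3),q),.055] for x in xs[::-1] for y in ys])
uv=cv2.projectPoints(pts,cv2.Rodrigues(C[:3,:3])[0],C[:3,3],W["camera_matrix"],W["distortion"])[0][:,0]
print(uv.min(0),uv.max(0),"cam tray",to_tray(np.linalg.inv(C)[:2,3],q).round(3),np.linalg.inv(C)[2,3].round(3))
r=cv2.remap(im,uv.reshape(len(xs),len(ys),2).astype(np.float32),None,cv2.INTER_LINEAR,borderValue=(255,0,255))
h=cv2.cvtColor(r,cv2.COLOR_RGB2HSV).astype(int)
for i,x in enumerate(xs[::-1]): print(x,''.join('g' if 45<a[0]<85 and a[1]>110 else 'y' if 22<a[0]<34 and a[1]>140 else '#' if a[2]<60 else '+' if a[2]<95 else '.' for a in h[i]))
E
```

```text
t 25.27 tray [ 42.8 -89.8] z 193.9 rpy [-3.140e+00 -3.000e-03  2.439e+00] F [ 0.  -0.3  0.3] w 11.9
[316.98974319 230.55835969] [451.01339239 316.91204689] cam tray [-0.032 -0.09 ] 0.355
146 .+ggggggggggg############################################
144 ..+ggggggggggg###########################################
142 ...ggggggggggg####################g######################
140 ...gggggggggggg##########################################
138 ...gggggggggggg################g#########################
136 ...ggggggggggggg#########################################
134 ...gggggggggggggg########################################
132 ...gggggggggggggg########################################
130 ...gggggggggggggggggggggggggggggggggggggggggggggggg++++++
128 ...gggggggggggggggggggggggggggggggggggggggggggggggg++++++
126 ...gggggggggggggggggggggggggggggggggggggggggggggggg#+++++
124 ...ggggggggggggggggggggggggggggggggggggggggggggggggg+++++
122 ...ggggggggggggggggggggggggggggggggggggggggggggggggg+++++
120 ...ggggggggggggggggggggggggggggggggggggggggggggggggg+++++
118 ...gggggggggggggggggggggggggggggggggggggg
[... 972 characters left out ...]
##########yyy.gggggggggggg...
84 ...g######+yyyygggggggg###############yyyygggggggggggg...
82 ....+++++++yyyyyggggggg###############yyyy.ggggggggggg...
80 ...........yyy.++gggggg######+########yyy................
78 ...........yyy.++gggggg##############+yyy................
76 ...........yyy.+++....................yyy................
74 ...........yyyy+++....................yyy................
72 +++++++++++yyyy++.....................yyyy+++++++++++++++
70 +++++++++++yyyy+++....................yyyy+++++++++++++++
68 .............yy++......................yy.+..............
66 ..............yy+........................y...............
64 .........................................................
```

The wrist view shows B flat and C steeply tilted just behind the gate wall, cut off by the deck edge, so it lies below deck level. The orange one is still on the deck and the arm is clear.

```bash
python3 -c "
from h import *
look();print(robot.close_job())"
```

```text
black 173 [184.1  33. ]
black 39 [ 230.8 -103.1]
black 36 [51.2 50.4]
black 18 [ 180.2 -135.3]
black 338 [ 54.  -67.1]
black 7 [ 30.5 -14.6]
black 10 [ 76.9 -68.8]
black 781 [  47.1 -149.2]
black 34 [  0.5 -34.1]
black 9 [-30.1 -55.1]
black 7 [-44.5 -65. ]
black 8 [-59.2 -74.8]
black 30 [-90.3 -95.4]
orange 67 [-58.4  36.5]
the job is handed in; nothing more can be done
None
```

I pushed all three black grommets through the gate one at a time and handed the job in. From the camera images all three are in the slot, though the third is tilted against the gate wall so its depth is inferred. The orange grommet did not move, and the result of the judging was not shown.

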